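Gauge the middle plate in a slot gauge

TASK

Find out how thick the middle plate of the three in the wooden rest is, using the slot gauge: hold the plate upright and, starting at the narrowest slot, bring its lower edge down onto the mouth of one slot after the other, skipping none, until a slot takes it. Leave the plate standing in that first slot, fully down on the slot's floor and about centred along the slot, and let go; leave the other two plates in the rest and do not disturb the things standing about.

Things in the scene. Friction and masses are not known exactly. Their poses are not given: they have to be found in the camera images.
- gauge: fixed steel slot gauge on a legged stand: base 92 x 160 mm with five upright teeth, 12 mm thick and 70 mm long (along its x), tops 125 mm above the bench, leaving four open-ended slots side by side along its y, 40 mm deep, the narrowest at its +y end (robot's left); the top 5 mm of each slot are bevelled 1.3 mm a side. Yaw within 0.3 rad. Origin: on the bench under its centre, z up
- slot1 (a point): slot 1 (narrowest), 7 mm wide, its centre at y = 46.5 mm of the gauge: centre of its open mouth, level with the tops of the teeth; x runs along the slot, y across it, z up
- slot2 (a point): slot 2 (second), 13 mm wide, its centre at y = 24.5 mm of the gauge: centre of its open mouth, level with the tops of the teeth; x runs along the slot, y across it, z up
- slot3 (a point): slot 3 (third), 19 mm wide, its centre at y = -3.5 mm of the gauge: centre of its open mouth, level with the tops of the teeth; x runs along the slot, y across it, z up
- slot4 (a point): slot 4 (widest), 25 mm wide, its centre at y = -37.5 mm of the gauge: centre of its open mouth, level with the tops of the teeth; x runs along the slot, y across it, z up
- rest: fixed wooden rest 238 mm wide, 105 mm high. Three plates lean in it side by side, 74 mm apart along its y (middle one at y = 0), 30 degrees from vertical, tops towards its -x (roughly the robot's left). Each stands on a ledge (foot 55 mm up); a board under its leaning face backs its lowest 50 mm, a 10 mm lip stands 32 mm from it. Origin: on the bench below the middle plate's foot; z up
- plate_a_mid (a point): plain aluminium plate 10 mm thick (its x), 56 mm wide (its y), 110 mm long (its z, from foot to top edge), about 0.15 kg, with two small dark holes near its foot; centre of the plate. At the start it leans in the rest in a place that varies; its z points up along the leaning plate
- plate_a_foot (a point): the same 10 mm plate: centre of its lower edge face, 55 mm below its centre; axes as for its centre
- plate_b_mid (a point): plain aluminium plate 16 mm thick (its x), 56 mm wide (its y), 110 mm long (its z, from foot to top edge), about 0.25 kg, with two small dark holes near its foot; centre of the plate. At the start it leans in the rest in a place that varies; its z points up along the leaning plate
- plate_b_foot (a point): the same 16 mm plate: centre of its lower edge face, 55 mm below its centre; axes as for its centre
- plate_c_mid (a point): plain aluminium plate 22 mm thick (its x), 56 mm wide (its y), 110 mm long (its z, from foot to top edge), about 0.35 kg, with two small dark holes near its foot; centre of the plate. At the start it leans in the rest in a place that varies; its z points up along the leaning plate
- plate_c_foot (a point): the same 22 mm plate: centre of its lower edge face, 55 mm below its centre; axes as for its centre
- spray_can: spray can with a red cap, 67 mm in diameter, 202 mm tall, standing; bystander; origin at the centre of its underside
- old_mug: white mug, 77 x 109 x 98 mm with its handle, standing; bystander; origin at the centre of its underside
- white_cap: white finned plastic cap, 82 mm in diameter, 36 mm high, lying; bystander; origin at the centre of its underside
- masking_roll: roll of masking tape, 100 mm in diameter, 25 mm high, lying flat; bystander; origin at the centre of its underside
- grease_tin: round lidded tin, 69 mm in diameter, 81 mm tall, standing; bystander; origin at the centre of its underside

How it is judged:
By the outcome, as a careful person would: the job done as asked, in the order asked, and still so for the second after the job is handed in, with the robot touching nothing.
It also fails if it takes over 51 s, if anything falls off the work surface, if the arm or the gripper's body presses on something with over 40 N, if the wrist force passes 120 N, or if a joint passes its speed limit or range.

ROBOT

A 6-joint arm with a two-finger parallel gripper is mounted at the origin on the work surface; the furniture and walls round the work are solid. World frame = base frame: x ahead of the robot, y to its left, z up, the work surface at z = 0. Lengths are in m, angles in rad, forces in N, time in s.
With the tool pointing down it reaches from about 0.35 to 0.975 m from the base axis. Payload 7.1 kg.
Tool frame: the origin (TCP) lies on the mounting face of the last link; the fingertips stand 182 mm ahead of it and the grasp point (between the pads) lies 163 mm ahead of it (manip.grip_point_offset is the distance from the TCP to the grasp point, in m); z points along the fingers, y is the line along which they close (so a half turn about z gives the same grasp; the last joint's range is limited). The gripper opens to 88 mm and grips with 3 to 60 N. Pads are 20 mm wide; open, the fingers measure 115 mm over their backs; the gripper's body (75 mm by 178 mm) begins 61 mm behind the grasp point.
Start: joints at [-1.255, 0.423, 1.63, -0, 1.089, -0.019], TCP at [0.205, -0.59, 0.405] pointing down, gripper open.
Joint ranges: [-3, 3], [-0.9, 2.11], [0.09, 2.58], [-1.31, 4.45], [0.11, 2.69], [-2.54, 2.54]. Speed limits (rad/s): [2.39, 2.39, 3.01, 3.14, 3.14, 3.14].

INTERFACE

Orientations are given as a 3x3 rotation matrix whose columns are the frame's x, y, z axes.
In Python, from rig import manip gives the robot as it stands. Calls block until the motion is done:
- manip.goto(position, orientation): joint-space move of the TCP to a pose.
- manip.movel(position, frame=None, velocity=0.15): straight line of the TCP; frame=None keeps the orientation; velocity is the mean speed in m/s.
- manip.move_j(angles): joint-space move.
- manip.command_gripper(opening, squeeze=None): opening from 0.0 (shut) to 1.0 (fully open); squeeze is the grip in N (None keeps the last); returns when the fingers have stopped.
- manip.wait(seconds).
- manip.inverse_kinematics(position, orientation): joint angles nearest the present ones, or None.
- manip.read_camera(name): name is "scene" or "side" or "wrist"; returns a dict with "img" (384x512x3 uint8, blue, green, red), "K" (3x3 intrinsics, pixels), "dist_coeffs" ([k1, k2, p1, p2, k3] as OpenCV has them; the pictures are not rectified), "rvec" (rotation vector, rad) and "tvec" (3), from world to camera coordinates, as OpenCV has them. Camera axes: x right, y down, z forward; pixel columns grow to the right and rows downward; lengths in m; the calibration is good to about 2 mm. A picture is of the moment at which its call begins. There is no depth.
A pose or a line that the arm cannot do raises manip.IKError and nothing moves.
- manip.close_job(): hands the job in; it is judged then, once.
Trained networks look in the newest picture that a camera, given by its name, has taken for a name from the list of things; names that differ only in an ending like _2 or _b are one class to them, and where a whole thing is asked for, a point or a joint stands for the part that bears it (a point fixed in the world has none). Each returns a list of dicts, best first, with "conf" (0 to 1); they miss things now and then, are a little off and sometimes report something else, mostly with a low value. They report only what shows in the picture. A call takes as long as a camera call.
- manip.boxes_of(target, camera): "box" ([left, top, right, bottom] in pixels, round what is visible of it).
- manip.landmark_of(target, camera): "centre" ([column, row] in pixels: a listed point, or the origin of a listed thing).
Readings, each from a call of its own:
- manip.get_clock(): time.
- manip.get_q(): joint angles.
- manip.get_dq(): joint speeds.
- manip.get_tau(): joint torques, N m.
- manip.get_position(): TCP position.
- manip.get_tcp_rot(): TCP orientation.
- manip.get_force(): force on the tool from outside, world axes, zero at the start.
- manip.get_moment(): the same for the moment, N m.
- manip.get_width(): opening from 0.0 (shut) to 1.0 (fully open).
- manip.get_grip_force(): force on a finger pad.
Only numpy, scipy, OpenCV 4.12 (cv2) and the standard library are available. Lean on these libraries where they do the work, as an engineer would, in place of code of your own. Each camera call takes 0.05 s, during which the arm holds its last target. There are 200 camera calls.

## Working session

There is one attempt and no reset: what is moved stays moved. The work goes in short steps, each a Python script; the robot and the scene stay as the last script left them, time stands still between calls to the robot, and variables do not carry over. Pictures are saved under pics/ and viewed, at most 10 in all, crops included, and the job is handed in when it is done.

```bash
ls; mkdir -p pics
python3 - <<'E'
from rig import manip
import cv2,numpy as np
for c in ["scene","side"]:
    r=manip.read_camera(c); cv2.imwrite(f"pics/{c}0.png",r["img"])
    R=cv2.Rodrigues(r["rvec"])[0]; print(c,(-R.T@r["tvec"].ravel()).round(3),r["K"][0,0],r["dist_coeffs"])
    for t in ["gauge","slot1","slot2","slot3","slot4","rest","plate_a_mid","plate_a_foot","plate_b_mid","plate_b_foot","plate_c_mid","plate_c_foot","spray_can","old_mug","white_cap","masking_roll","grease_tin"]:
        print(t,[(np.round(d["centre"],1).tolist(),round(d["conf"],2)) for d in manip.landmark_of(t,c)][:3])
print(manip.get_clock())
E
```

```text
pics
scene [-0.426 -0.421  1.181] 464.7393564861479 [0.03442951 0.         0.         0.         0.        ]
gauge [([232.2, 198.8], 0.56)]
slot1 [([236.8, 176.4], 0.8), ([243.1, 178.5], 0.67)]
slot2 [([236.8, 176.4], 0.8), ([243.1, 178.5], 0.67)]
slot3 [([236.8, 176.4], 0.8), ([243.1, 178.5], 0.67)]
slot4 [([236.8, 176.4], 0.8), ([243.1, 178.5], 0.67)]
rest [([365.2, 245.2], 0.95), ([376.6, 247.2], 0.63), ([370.1, 232.7], 0.39)]
plate_a_mid [([364.7, 220.4], 0.47)]
plate_a_foot [([373.4, 231.9], 0.48)]
plate_b_mid [([359.8, 203.3], 0.83), ([371.1, 233.9], 0.73), ([378.8, 247.3], 0.3)]
plate_b_foot [([368.3, 213.5], 0.77), ([378.2, 247.9], 0.66), ([364.9, 244.7], 0.16)]
plate_c_mid [([367.6, 246.4], 0.66), ([275.5, 231.3], 0.63), ([368.2, 211.8], 0.39)]
plate_c_foot [([375.9, 249.7], 0.6)]
spray_can [([275.7, 230.9], 0.97)]
old_mug [([169.4, 211.9], 0.59)]
white_cap [([314.8, 202.7], 0.66)]
masking_roll [([142.3, 189.7], 0.82)]
grease_tin [([388.2, 238.9], 0.97)]
side [ 0.169 -1.293  0.672] 434.4271993844606 [-0.00576797  0.          0.          0.          0.        ]
gauge [([250.6, 211.4], 0.74)]
slot1 [([247.8, 177.7], 0.83), ([245.9, 175.5], 0.81), ([251.7, 187.1], 0.75)]
slot2 [([247.8, 177.7], 0.83), ([245.9, 175.5], 0.81), ([251.7, 187.1], 0.75)]
slot3 [([247.8, 177.7], 0.83), ([245.9, 175.5], 0.81), ([251.7, 187.1], 0.75)]
slot4 [([247.8, 177.7], 0.83), ([245.9, 175.5], 0.81), ([251.7, 187.1], 0.75)]
rest []
plate_a_mid [([290.1, 239.0], 0.78)]
plate_a_foot [([296.0, 258.7], 0.79)]
plate_b_mid [([312.0, 229.0], 0.63), ([217.7, 182.4], 0.56)]
plate_b_foot [([316.3, 254.0], 0.65), ([253.7, 185.5], 0.62)]
plate_c_mid [([268.7, 252.1], 0.87)]
plate_c_foot [([275.1, 269.6], 0.98)]
spray_can [([242.5, 236.6], 0.65)]
old_mug []
white_cap []
masking_roll [([319.7, 253.8], 0.73), ([274.1, 275.1], 0.56), ([216.8, 179.0], 0.51)]
grease_tin [([319.9, 291.9], 0.72)]
1.8
```

Run:
```python
import cv2
a=cv2.imread("pics/scene0.png");b=cv2.imread("pics/side0.png")
cv2.imwrite("pics/scene1.png",cv2.resize(a[150:285,120:420],(800,360),interpolation=cv2.INTER_CUBIC))
cv2.imwrite("pics/side1.png",cv2.resize(b[150:310,190:350],(600,600),interpolation=cv2.INTER_CUBIC))
```

```text
(no output)
```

View pics/scene1.png

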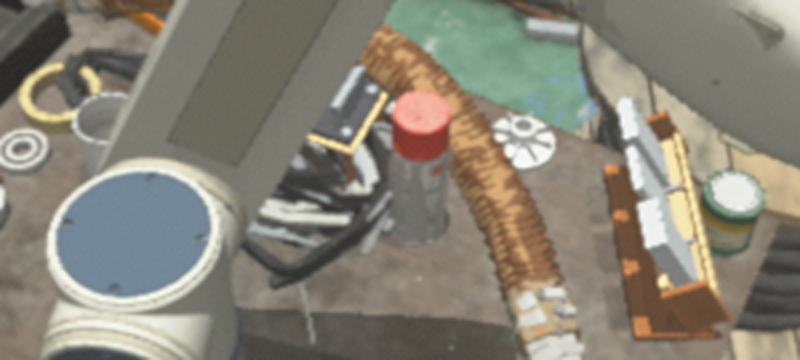

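View pics/side1.png

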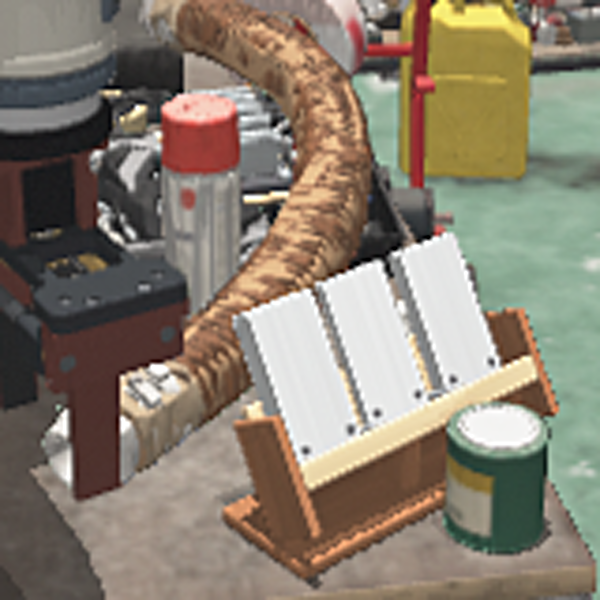

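Scene: the rest with three plates at about (365,225), grease tin beside it, and the spray can at (275,215). The gauge at about (235,190) is hidden by the arm. Side: the three plates are at (268,252), (290,239) and (312,229), with the middle one at (290,239). The nets call it plate_a.

```bash
cat > h.py <<'E'
from rig import manip
import cv2,numpy as np
from scipy.optimize import least_squares
from scipy.spatial.transform import Rotation as Ro
def cam(c,save=None):
    r=manip.read_camera(c)
    if save: cv2.imwrite(f"pics/{save}.png",r["img"])
    return r
def ray(r,px):
    u=cv2.undistortPoints(np.array([[px]],float),r["K"],r["dist_coeffs"])[0,0]
    R=cv2.Rodrigues(r["rvec"])[0]; return -R.T@r["tvec"].ravel(), R.T@np.r_[u,1]
def proj(r,P):
    return cv2.projectPoints(np.atleast_2d(P).astype(float),r["rvec"],r["tvec"],r["K"],r["dist_coeffs"])[0][:,0]
def atz(r,px,z):
    o,d=ray(r,px); return o+d*(z-o[2])/d[2]
def tri(obs):
    A=np.zeros((3,3));b=np.zeros(3)
    for r,p in obs:
        o,d=ray(r,p); d=d/np.linalg.norm(d); M=np.eye(3)-np.outer(d,d); A+=M;b+=M@o
    X=np.linalg.solve(A,b); return X,[np.linalg.norm(proj(r,X)[0]-p).round(1) for r,p in obs]
def lm(t,c): return [(np.array(d["centre"]),round(d["conf"],2)) for d in manip.landmark_of(t,c)]
def yawR(a): return Ro.from_euler('z',a).as_matrix()
E
python3 - <<'E'
from h import *
s=cam("scene");d=cam("side")
T=lambda n,a,b:print(n,*tri([(s,a),(d,b)]))
T("midmid",[364.7,220.4],[290.1,239]);T("midfoot",[373.4,231.9],[296,258.7])
T("farmid",[359.8,203.3],[312,229]);T("nearmid",[371.1,233.9],[268.7,252.1])
T("farfoot",[368.3,213.5],[316.3,254]);T("nearfoot",[378.2,247.9],[275.1,269.6])
T("gauge",[232.2,198.8],[250.6,211.4]); print(atz(s,[232,199],0),atz(d,[250.6,211.4],0))
print("can",atz(s,[275.7,230.9],0),"tin",atz(s,[388.2,238.9],0),"mug",atz(s,[169,212],0),"cap",atz(s,[314.8,202.7],0))
w=cam("wrist","w0");R=manip.get_tcp_rot();c,_=ray(w,[256,192]);print("wristcam in tool",R.T@(c-manip.get_position()),R.T@cv2.Rodrigues(w["rvec"])[0].T,w["K"])
E
```

```text
midmid [ 0.4465141  -0.32685346  0.11407242] [np.float64(0.4), np.float64(0.4)]
midfoot [ 0.45328445 -0.35907283  0.07142446] [np.float64(0.8), np.float64(0.9)]
farmid [ 0.51262974 -0.29226954  0.11247708] [np.float64(2.8), np.float64(3.0)]
nearmid [ 0.39131296 -0.36117852  0.1132327 ] [np.float64(4.7), np.float64(5.2)]
farfoot [ 0.52257053 -0.32359219  0.05732131] [np.float64(0.1), np.float64(0.1)]
nearfoot [ 0.39531399 -0.38988983  0.07187125] [np.float64(1.7), np.float64(2.0)]
gauge [0.42395121 0.10418915 0.00061772] [np.float64(1.0), np.float64(0.9)]
[0.4273033  0.10608181 0.        ] [0.42092604 0.10070695 0.        ]
can [ 0.3733723 -0.079882   0.       ] tin [ 0.50129941 -0.40452647  0.        ] mug [0.2878472  0.26212876 0.        ] cap [ 0.53543626 -0.14657464  0.        ]
wristcam in tool [6.96730545e-02 5.38735000e-05 2.15512385e-02] [[ 1.06490341e-03 -9.67255735e-01 -2.53801515e-01]
 [ 9.99999371e-01  9.40926652e-04  6.09870415e-04]
 [-3.51092047e-04 -2.53802005e-01  9.67256129e-01]] [[274.46377355   0.         256.93699183]
 [  0.         274.46377355 190.41652038]
 [  0.           0.           1.        ]]
```

Run:
```python
from h import *
print(manip.get_tcp_rot().round(2))
D=lambda a:np.column_stack([[np.cos(a),np.sin(a),0],[np.sin(a),-np.cos(a),0],[0,0,-1]])
for n,p in [("g",[.37,.10,.43]),("r",[.42,-.27,.43])]:
    for a in [0,np.pi,.48,.48+np.pi]:
        q=manip.inverse_kinematics(p,D(a)); print(n,round(a,2),None if q is None else np.round(q,2))
manip.goto([.37,.10,.43],D(0)) 
s=cam("scene","s2");w=cam("wrist","w2");d=cam("side","d2")
for c in ["scene","side","wrist"]:
    for t in ["gauge","slot1","spray_can","old_mug","white_cap"]: print(c,t,[(p.round(1).tolist(),q) for p,q in lm(t,c)][:6])
print(manip.get_clock())
cv2.imwrite("pics/v2.png",np.hstack([cv2.resize(w["img"],(400,300)),cv2.resize(s["img"][130:290,140:353],(400,300))]))
```

```text
[[ 0.94  0.33  0.  ]
 [ 0.33 -0.94 -0.  ]
 [ 0.    0.   -1.  ]]
g 0 [ 0.23  0.02  2.1  -0.    1.03  1.8 ]
g 3.14 [ 0.23  0.02  2.1  -0.    1.03 -1.34]
g 0.48 [ 0.23  0.02  2.1  -0.    1.03  1.32]
g 3.62 [ 0.23  0.02  2.1  -0.    1.03 -1.82]
r 0 [-0.6   0.21  1.88 -0.    1.06  0.98]
r 3.14 [-0.6   0.21  1.88 -0.    1.06 -2.17]
r 0.48 [-0.6   0.21  1.88 -0.    1.06  0.5 ]
r 3.62 None
scene gauge [([234.7, 198.7], 0.66), ([388.5, 238.0], 0.52)]
scene slot1 [([228.0, 173.1], 0.86), ([234.0, 178.7], 0.81), ([244.3, 181.4], 0.67), ([217.5, 172.3], 0.66)]
scene spray_can [([275.3, 230.7], 0.79), ([172.4, 209.3], 0.5)]
scene old_mug [([171.0, 211.8], 0.63)]
scene white_cap [([310.7, 206.6], 0.53)]
side gauge [([252.1, 215.3], 0.84), ([252.0, 187.3], 0.24)]
side slot1 [([251.1, 179.2], 0.83), ([245.7, 174.4], 0.77), ([247.1, 176.4], 0.62)]
side spray_can [([244.7, 239.9], 0.91), ([248.8, 178.0], 0.17)]
side old_mug [([209.0, 198.2], 0.91)]
side white_cap [([307.7, 230.6], 0.42), ([251.7, 178.2], 0.17)]
wrist gauge [([263.3, 129.3], 0.69), ([157.5, 215.9], 0.56)]
wrist slot1 [([302.2, 134.2], 0.9), ([267.3, 138.9], 0.78), ([218.4, 137.9], 0.73), ([242.1, 133.5], 0.72)]
wrist spray_can [([378.8, 169.7], 0.75)]
wrist old_mug [([155.7, 215.6], 0.98)]
wrist white_cap [([445.6, 45.6], 0.74)]
5.3667
```

View pics/v2.png

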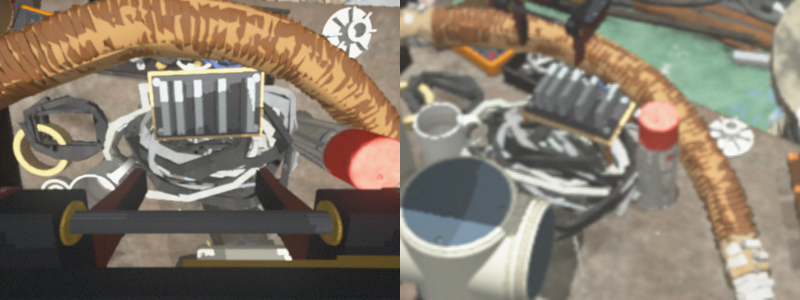

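Wrist view: the gauge is clear, with slots 1–4 at about (218,138), (242,134), (267,139) and (302,134). The can is to the right at (379,170), and a hose arches behind the gauge. Next I'll fit the gauge and look at the rest.

```bash
cat >> h.py <<'E'
SL=np.array([[0,.0465,.125],[0,.0245,.125],[0,-.0035,.125],[0,-.0375,.125]])
def gpts(P,v): return P@yawR(v[2]).T+[v[0],v[1],0]
def D(a): return np.column_stack([[np.cos(a),np.sin(a),0],[np.sin(a),-np.cos(a),0],[0,0,-1]])
E
python3 - <<'E'
from h import *
s=cam("scene");w=cam("wrist");d=cam("side")
W=np.array([[218.4,137.9],[242.1,133.5],[267.3,138.9],[302.2,134.2]])
S=np.array([[217.5,172.3],[228,173.1],[234,178.7],[244.3,181.4]])
f=lambda v:np.r_[(proj(w,gpts(SL,v))-W).ravel(),(proj(s,gpts(SL,v))-S).ravel(),(proj(s,gpts(np.zeros((1,3)),v))-[233.5,198.7]).ravel(),(proj(d,gpts(np.zeros((1,3)),v))-[252,214.5]).ravel()]
r=least_squares(f,[.42,.1,0],loss="soft_l1");v=r.x;print(v,r.fun.round(1)); np.save("g.npy",v)
def over(c,box,k):
    im=cv2.resize(c["img"],None,fx=k,fy=k,interpolation=cv2.INTER_CUBIC)
    y=-.080
    for cc,wd in [(.0465,.007),(.0245,.013),(-.0035,.019),(-.0375,.025)]:
        for e in (-1,1):
            L=gpts(np.array([[-.035,cc+e*(wd/2+.0013),.125],[.035,cc+e*(wd/2+.0013),.125]]),v)
            p=((proj(c,L)+.5)*k-.5); cv2.line(im,*[tuple(int(t) for t in q.round()) for q in p],(0,0,255),1)
    p=(proj(c,gpts(np.array([[-.046,-.08,.085],[.046,-.08,.085],[.046,.08,.085],[-.046,.08,.085]]),v))+.5)*k-.5
    cv2.polylines(im,[p.round().astype(int)],True,(0,255,0),1)
    x0,y0,x1,y1=[t*k for t in box];return im[y0:y1,x0:x1]
a=over(w,(185,85,345,185),5);cv2.imwrite("pics/ow.png",a)
# hose height: wrist pixels vs brown in scene/side
def brown(c):
    h=cv2.cvtColor(c["img"],cv2.COLOR_BGR2HSV);return cv2.inRange(h,(5,60,50),(22,255,255))
ms,md=brown(s),brown(d)
for px in [(60,60),(150,30),(250,25),(350,50),(440,95),(490,130)]:
    o=[]
    for z in np.arange(0,.36,.04):
        P=atz(w,px,z);a=proj(s,P)[0].astype(int);b=proj(d,P)[0].astype(int)
        g=lambda m,q:(m[max(q[1]-2,0):q[1]+3,max(q[0]-2,0):q[0]+3].mean()/255).round(1) if 0<=q[0]<512 and 0<=q[1]<384 else -1
        o.append((round(z,2),float(g(ms,a)),float(g(md,b))))
    print(px,atz(w,px,.1).round(2),o)
manip.goto([.42,-.27,.48],D(.48))
w=cam("wrist","w3");d=cam("side","d3");
for c in ["scene","side","wrist"]:
    s=cam(c)
    for t in ["rest","plate_a_mid","plate_a_foot","plate_b_mid","plate_b_foot","plate_c_mid","plate_c_foot","slot1","gauge"]: print(c,t,[(p.round(1).tolist(),q) for p,q in lm(t,c)][:4])
print(manip.get_clock())
E
```

```text
[0.42229793 0.09209262 0.03629573] [ 0.6 -0.1 -1.5  3.5  0.9 -2.9 -0.4  0.6  2.6 -1.1 -1.6  0.2  0.4 -2.7
 -0.  -2.1  1.5  2.8 -0.6 -2.1]
(60, 60) [0.5 0.3 0.1] [(np.float64(0.0), 0.8, 0.0), (np.float64(0.04), 0.8, 0.2), (np.float64(0.08), 1.0, 1.0), (np.float64(0.12), 1.0, 1.0), (np.float64(0.16), 1.0, 0.9), (np.float64(0.2), 0.3, 0.0), (np.float64(0.24), 0.7, 0.2), (np.float64(0.28), 0.8, 0.0), (np.float64(0.32), 0.0, 0.8)]
(150, 30) [0.52 0.21 0.1 ] [(np.float64(0.0), 0.0, 1.0), (np.float64(0.04), 0.8, 1.0), (np.float64(0.08), 1.0, 1.0), (np.float64(0.12), 1.0, 1.0), (np.float64(0.16), 0.6, 0.9), (np.float64(0.2), 0.0, 0.0), (np.float64(0.24), 0.2, 0.0), (np.float64(0.28), 0.4, 0.0), (np.float64(0.32), 0.2, 0.8)]
(250, 25) [0.53 0.11 0.1 ] [(np.float64(0.0), 0.7, 0.6), (np.float64(0.04), 1.0, 1.0), (np.float64(0.08), 1.0, 1.0), (np.float64(0.12), 1.0, 1.0), (np.float64(0.16), 0.9, 1.0), (np.float64(0.2), 0.0, 0.3), (np.float64(0.24), 0.1, 0.0), (np.float64(0.28), 0.1, 0.0), (np.float64(0.32), 1.0, 0.7)]
(350, 50) [0.51 0.01 0.1 ] [(np.float64(0.0), 1.0, 0.0), (np.float64(0.04), 1.
[... 1579 characters left out ...]
[267.5, 253.0], 0.88)]
side plate_c_foot [([274.4, 271.8], 0.59)]
side slot1 [([244.9, 174.1], 0.82), ([249.7, 178.4], 0.58), ([251.9, 183.9], 0.54), ([247.4, 180.8], 0.53)]
side gauge [([269.5, 249.9], 0.75), ([252.6, 212.2], 0.73), ([297.9, 261.3], 0.56), ([247.2, 176.6], 0.26)]
wrist rest [([307.3, 163.8], 0.9)]
wrist plate_a_mid [([306.5, 176.3], 0.78)]
wrist plate_a_foot [([319.0, 167.7], 0.83), ([316.1, 216.6], 0.75), ([219.8, 59.3], 0.28)]
wrist plate_b_mid [([307.9, 123.1], 0.9)]
wrist plate_b_foot [([222.6, 59.6], 0.71), ([323.0, 122.3], 0.69)]
wrist plate_c_mid [([304.8, 232.2], 0.7)]
wrist plate_c_foot [([318.2, 219.0], 0.9)]
wrist slot1 []
wrist gauge [([47.3, 51.0], 0.82)]
8.525
```

View pics/ow.png

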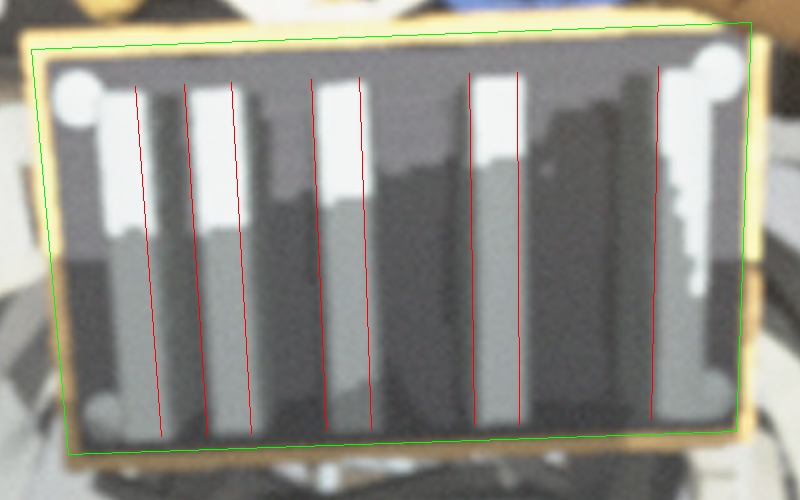

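View pics/w3.png

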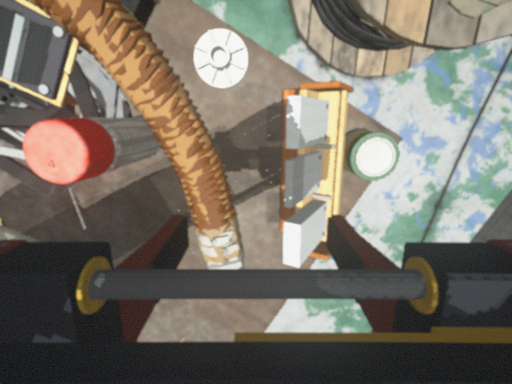

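The gauge overlay sits 1–2 px left of the teeth, so I'll refine it on image gradients. The rest view shows the middle plate at (307,176) with free space round its top.

Run:
```python
from h import *
w=cam("wrist");s=cam("scene");d=cam("side")
# gauge refine on w2 (reconstruct its extrinsics)
T=lambda R,t:np.block([[R,np.reshape(t,(3,1))],[np.zeros((1,3)),1]])
X=T(cv2.Rodrigues(w["rvec"])[0],w["tvec"])@T(manip.get_tcp_rot(),manip.get_position()) # cam<-tool
E=X@np.linalg.inv(T(D(0),[.37,.10,.43]))
w2=dict(w,rvec=cv2.Rodrigues(E[:3,:3])[0],tvec=E[:3,3])
g=cv2.GaussianBlur(cv2.cvtColor(cv2.imread("pics/w2.png"),cv2.COLOR_BGR2GRAY),(0,0),1.0).astype(np.float32)
gx=np.clip(cv2.Sobel(g,cv2.CV_32F,1,0),-150,150)
v0=np.load("g.npy")
def score(v):
    t=0
    for k,(cc,wd) in enumerate([(.0465,.007),(.0245,.013),(-.0035,.019),(-.0375,.025)]):
        for e in (-1,1):
            L=np.array([[x,cc+e*(wd/2+.0013),.125+v[3]] for x in np.linspace(-.03,.03,40)])
            p=proj(w2,gpts(L,v)).astype(np.float32)
            # e=+1: edge of tooth at larger y (image left): bright->dark
            t+=-e*cv2.remap(gx,p[:,:1],p[:,1:],cv2.INTER_LINEAR).mean()
    return t
from scipy.optimize import differential_evolution as DE
for dz in (0,.006):
    r=DE(lambda u:-score([v0[0],*u[:2],u[2]]),[(v0[1]-.012,v0[1]+.012),(-.08,.15),(-dz-1e-9,dz+1e-9)],seed=1,popsize=20,maxiter=60);print(dz,r.x,r.fun)
    if dz==0: u=r.x
# plates
th=np.radians(30);pz=np.array([-np.sin(th),0,np.cos(th)])
obs=[("w",w,[[304.8,232.2],[306.5,176.3],[307.9,123.1]],[[318.2,219],[319,167.7],[323,122.3]]),
("s",s,[[370.6,234],[361.8,219],[359,203.2]],[[376.8,248.9],[372,229.8],[368,213.3]]),
("d",d,[[268,252.5],[289.5,240.5],[310.2,231.1]],[[274.7,270.7],[296,260],[317,253.7]])]
def res(v):
    o=[]
    for n,c,m,f in obs:
        F=np.array([[0,y,.055] for y in (-.074,0,.074)])
        o+=[(proj(c,gpts(F+.055*pz,v))-m),(proj(c,gpts(F,v))-f)]
    return np.array(o).ravel()
r=least_squares(res,[.45,-.36,.48-np.pi/2],loss="soft_l1");print(r.x,r.x[2]+np.pi/2);print(r.fun.round(1).reshape(6,6))
np.save("r.npy",r.x);np.save("g2.npy",[v0[0],u[0],u[1]])
```

```text
0 [9.08628586e-02 3.54191970e-02 4.97803882e-10] -1121.6751708984375
0.006 [ 0.09081137  0.03884898 -0.00179884] -1128.341552734375
[ 0.45854294 -0.35497363 -1.07773129] 0.49306503348536546
[[-0.3 -3.  -0.2  0.8  0.4 -3.8]
 [-1.2 -1.9  0.2  2.5 -1.4 -3.4]
 [-0.5 10.2  3.5  4.1  1.8  0.4]
 [-0.1  4.6 -0.3  2.8 -0.8 -0.1]
 [ 0.5  0.9  0.3  3.4 -0.8  3.9]
 [ 1.   3.3  0.7  3.7 -0.8  0.4]]
```

```bash
cat >> h.py <<'E'
def pose(foot_mid,R,back=0): # tcp so that grasp point = foot_mid - back along tool z
    return foot_mid-R[:,2]*(back+manip.grip_point_offset)
E
python3 - <<'E'
from h import *
w=cam("wrist");s=cam("scene");d=cam("side")
th=np.radians(30);pz=np.array([-np.sin(th),0,np.cos(th)])
obs=[(w,[306.5,176.3],[319,167.7]),(s,[361.8,219],[372,229.8]),(d,[289.5,240.5],[296,260])]
obsn=[(w,[304.8,232.2],[318.2,219]),(d,[268,252.5],[274.7,270.7])]
obsf=[(w,[307.9,123.1],[323,122.3]),(s,[359,203.2],[368,213.3]),(d,[310.2,231.1],[317,253.7])]
def res(v):
    o=[]
    for y,ob in ((-.074,obsn),(0,obs),(.074,obsf)):
        F=np.array([[0,y,.055+v[3]]])
        for c,m,f in ob:o+=[(proj(c,gpts(F+.055*pz,v))-m),(proj(c,gpts(F,v))-f)]
    return np.array(o).ravel()
r=least_squares(res,[.45,-.36,.48-np.pi/2,0],loss="soft_l1");v=r.x;print(v,r.cost);print(r.fun.round(1).reshape(-1,4))
print([tri([(c,o[k]) for c,*o in obs]) for k in (0,1)])
Y=yawR(v[2]);P=Y@pz;px=Y@np.array([np.cos(th),0,np.sin(th)]);py=Y[:,1]
R=np.column_stack([py,px,-P]);foot=np.array([v[0],v[1],.055+v[3]]);np.savez("pg.npz",R=R,foot=foot)
manip.command_gripper(.55)
g=foot+.083*P
manip.goto(pose(g,R,.075),R)
print(manip.get_q().round(2),manip.get_position().round(3),manip.get_clock())
w=cam("wrist");d=cam("side")
for dd,im in ((w,"a"),(d,"b")):
    for k in (0,.083,.110):
        p=proj(dd,foot+k*P)[0];cv2.circle(dd["img"],tuple(int(t) for t in p),1,(0,0,255),-1)
cv2.imwrite("pics/v4.png",np.hstack([cv2.resize(w["img"],(400,300)),cv2.resize(d["img"][130:310,200:350],(360,300*1))]))
E
```

```text
[ 0.45764488 -0.35411938 -1.0768457   0.00815948] 23.716198309455763
[[-0.1 -0.4 -0.8  0.2]
 [ 0.1 -2.   0.6  0.4]
 [-0.1  2.4  0.6  3.8]
 [ 3.6  2.6 -0.1  1.3]
 [-0.1  0.5  0.4  0.9]
 [ 0.6 -3.5 -1.  -3.1]
 [ 1.9 -1.3 -0.7 -1.7]
 [-1.1  1.2 -1.2 -2.3]]
[(array([ 0.44726764, -0.32336941,  0.11125189]), [np.float64(3.7), np.float64(2.0), np.float64(0.9)]), (array([ 0.46036157, -0.35137919,  0.06400822]), [np.float64(1.5), np.float64(0.7), np.float64(1.1)])]
[-0.45  0.21  2.2  -0.8   0.42  1.32] [ 0.382 -0.213  0.342] 10.4083
```

View pics/v4.png

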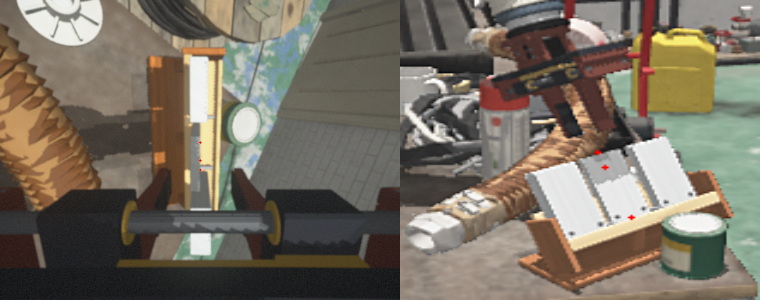

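Run:
```python
from h import *
s=cam("scene");d=cam("side");z=np.load("pg.npz");R=z["R"];f=z["foot"];P=-R[:,2];g=f+.083*P
print("wrap",tri([(s,[321,263]),(d,[233,250])]))
c=g+.061*P
for a in (0,.045,.089):
  q=c-a*R[:,1]; print("body corner",a,q.round(3),"world scene px",proj(s,q)[0].round(0),"side px",proj(d,q)[0].round(0))
def brown(c):
    h=cv2.cvtColor(c["img"],cv2.COLOR_BGR2HSV);return cv2.inRange(h,(5,60,50),(22,255,255))
# brown hose: find 3D points whose scene & side projections both are well inside brown -> extents of visual hull
ms,md=brown(cv2.imread and {"img":cv2.imread("pics/s2.png")}),brown({"img":cv2.imread("pics/side0.png")})
k=np.ones((5,5));ms=cv2.morphologyEx(ms,cv2.MORPH_CLOSE,k);md=cv2.morphologyEx(md,cv2.MORPH_CLOSE,k)
G=np.array([[x,y,zz] for x in np.arange(.28,.56,.01) for y in np.arange(-.28,-.05,.01) for zz in np.arange(.0,.26,.01)])
a=proj(s,G).round().astype(int);b=proj(d,G).round().astype(int)
ok=(ms[a[:,1],a[:,0]]>0)&(md[b[:,1],b[:,0]]>0);H=G[ok]
for y in np.arange(-.27,-.05,.03):
    h=H[abs(H[:,1]-y)<.005]
    if len(h):print(round(y,2),"x",h[:,0].min().round(2),h[:,0].max().round(2),"z",h[:,2].min().round(2),h[:,2].max().round(2))
```

```text
wrap (array([ 0.29937594, -0.25656301,  0.05514761]), [np.float64(2.4), np.float64(2.5)])
body corner 0 [ 0.424 -0.291  0.188] world scene px [354. 205.] side px [278. 209.]
body corner 0.045 [ 0.405 -0.256  0.165] world scene px [339. 210.] side px [268. 212.]
body corner 0.089 [ 0.387 -0.223  0.143] world scene px [325. 216.] side px [259. 215.]
-0.27 x 0.28 0.54 z 0.0 0.12
-0.24 x 0.28 0.39 z 0.0 0.1
-0.21 x 0.29 0.39 z 0.0 0.25
-0.18 x 0.29 0.53 z 0.0 0.25
-0.15 x 0.29 0.54 z 0.05 0.25
-0.12 x 0.3 0.55 z 0.04 0.25
-0.09 x 0.34 0.55 z 0.03 0.25
-0.06 x 0.35 0.56 z 0.02 0.25
```

Run:
```python
from h import *
z=np.load("pg.npz");R=z["R"];f=z["foot"];P=-R[:,2];g=f+.088*P
f0=manip.get_force()
for b in (.05,.025,.012,0):
    manip.movel(pose(g,R,b),R,velocity=.1); F=manip.get_force()-f0; print(b,F.round(1))
    if np.linalg.norm(F)>8: break
w=cam("wrist","w5")
manip.command_gripper(0,squeeze=25)
print("w",manip.get_width()*88,"grip",manip.get_grip_force(),(manip.get_force()-f0).round(1),manip.get_clock())
```

```text
0.05 [-0.1 -0.6 -2. ]
0.025 [-0.4 -1.3 -0.9]
0.012 [ 0.6 -0.4 -1.4]
0 [ 0.5 -1.  -1.1]
w 9.76605852781939 grip 24.997620284557343 [-1.5  0.4  0.4] 12.6333
```

Run:
```python
from h import *
z=np.load("pg.npz");R=z["R"];f=z["foot"];P=-R[:,2];g=np.load("g2.npy");g[2]=.037;np.save("g3.npy",g)
p=manip.get_position()
manip.movel(p+.03*P,R,velocity=.12); d=cam("side","d6")
manip.movel(p+.085*P,R,velocity=.2)
Ru=D(g[2])
S=gpts(SL,g);print(S.round(4))
q=manip.get_position()
manip.goto([.43,-.20,.56],D(.25)); 
manip.goto([S[0,0],S[0,1],.56],Ru)
manip.movel([S[0,0],S[0,1],.125+.05+.251],Ru,velocity=.2)
w=cam("wrist","w6");d=cam("side","d7");s=cam("scene","s7")
T=np.array([0,0,0]);pos=manip.get_position()
for cc,wd in [(.0465,.007),(.0245,.013),(-.0035,.019),(-.0375,.025)]:
    for e in (-1,1):
        L=proj(w,gpts(np.array([[-.035,cc+e*(wd/2+.0013),.125],[.035,cc+e*(wd/2+.0013),.125]]),g))
        print(L.round(1).tolist())
print("width",manip.get_width()*88,manip.get_grip_force(),manip.get_force().round(2),manip.get_clock())
for x in (-.028,.028):
  for y in (-.005,.005):print(x,y,proj(w,pos+Ru@np.array([x,y,.251]))[0].round(1))
a=cv2.resize(w["img"][60:260,160:360],(560,560),interpolation=cv2.INTER_CUBIC);b=cv2.resize(d["img"][140:220,205:240+45],(240,240),interpolation=cv2.INTER_CUBIC)
cv2.imwrite("pics/v6.png",np.hstack([a,np.vstack([b,cv2.resize(s["img"][90:250,180:340],(240,240)),np.zeros((80,240,3),np.uint8)])]))
```

```text
[[0.4206 0.1373 0.125 ]
 [0.4214 0.1153 0.125 ]
 [0.4224 0.0874 0.125 ]
 [0.4237 0.0534 0.125 ]]
[[261.1, 219.1], [261.4, 154.5]]
[[252.2, 219.1], [252.0, 154.5]]
[[284.1, 219.1], [285.9, 154.5]]
[[269.8, 219.1], [270.6, 154.5]]
[[312.7, 219.1], [316.3, 154.5]]
[[292.8, 219.1], [295.1, 154.5]]
[[346.9, 219.2], [352.7, 154.5]]
[[321.4, 219.1], [325.5, 154.5]]
width 9.999388352102061 24.997743666172028 [-0.7   0.37 -2.17] 16.6083
-0.028 -0.005 [251.  231.5]
-0.028 0.005 [262.2 231.5]
0.028 -0.005 [250.7 169.9]
0.028 0.005 [262.5 169.9]
```

View pics/v6.png

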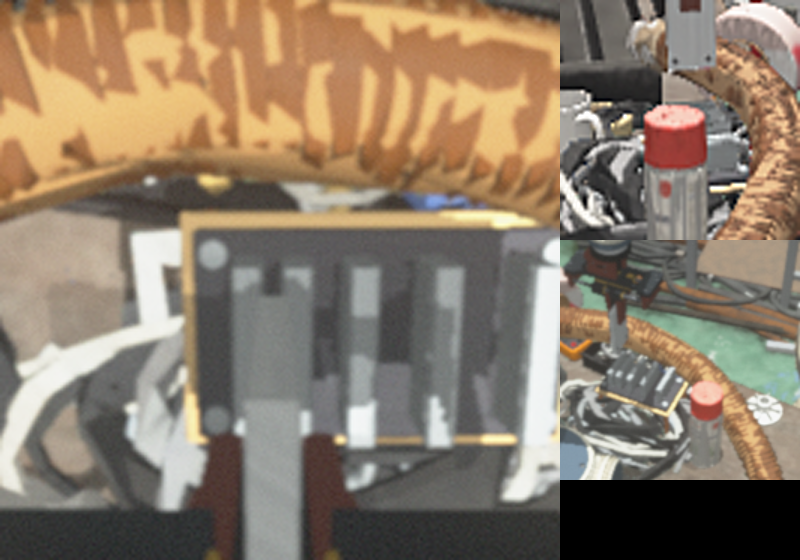

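Wrist view: the plate hangs over slot 1, with the slot centre at column ≈257 against 256.6 for the plate. The tooth edges match the model to within 0.5 px. Next I'll touch slot 1.

```bash
cat >> h.py <<'E'
def lower(p,R,zmax,step=.003,thr=6,v=.05):
    f0=manip.get_force();d=0
    while d<zmax:
        d+=step; manip.movel(p-[0,0,d],R,velocity=v); F=manip.get_force()-f0
        if abs(F[2])>thr or np.hypot(F[0],F[1])>10: return d,F
    return d,F
E
python3 - <<'E'
from h import *
g=np.load("g3.npy");R=D(g[2]);w=cam("wrist");d=cam("side");p=manip.get_position()
def res(u):
    q=lambda x,c:proj(c,p+R@np.array([x+u[0],0,u[1]]))[0]
    return np.r_[q(.028,w)[1]-164,q(-.028,d)-[241,162.5],q(.028,d)-[256.7,162]]
r=least_squares(res,[0,.251]);print(r.x,r.fun.round(1))
s=gpts(SL,g)[0]
pp=np.array([s[0],s[1],p[2]-.03]); manip.movel(pp,R,velocity=.1)
D_,F=lower(pp,R,.04); q=manip.get_position()
print("contact",D_,F.round(1),"tcp z",q[2],"len",q[2]-.125,manip.get_width()*88,manip.get_clock())
cam("wrist","w8");cam("scene","s8");cam("side","d8")
np.save("c.npy",[q[2]])
manip.movel(q+[0,0,.02],R,velocity=.1);print(manip.get_clock(),(manip.get_force()).round(2))
E
```

```text
[0.004959   0.25293169] [ 0.1  0.3  0.5  0.1 -0.4]
contact 0.018 [-1.3 -2.1  7.9] tcp z 0.3797391717510197 len 0.2547391717510197 9.93210163717572 18.65
19.1583 [-0.37  0.88 -0.94]
```

Slot 1 stopped the plate at mouth height, so it is refused. On to slot 2, also correcting the plate's 5 mm offset along the slot.

Run:
```python
from h import *
g=np.load("g3.npy");R=D(g[2]);zc=np.load("c.npy")[0]
S=SL.copy();S[:,0]-=.005;s=gpts(S,g)[1]
manip.movel([s[0],s[1],zc+.02],R,velocity=.1)
pp=np.array([s[0],s[1],zc+.006]);manip.movel(pp,R,velocity=.1)
d,F=lower(pp,R,.043,step=.003,thr=6,v=.06);q=manip.get_position()
print("depth",zc-q[2],F.round(1),(q-[s[0],s[1],0]).round(4),manip.get_width()*88,manip.get_clock())
w=cam("wrist");dd=cam("side");cv2.imwrite("pics/v9.png",np.hstack([cv2.resize(w["img"][60:260,160:360],(400,400)),cv2.resize(dd["img"][130:230,200:300],(400,400))]))
```

```text
depth 0.03918202421812034 [ 1.1  0.4 -0.2] [-1.000e-04 -0.000e+00  3.406e-01] 10.06961545446342 23.575
```

View pics/v9.png

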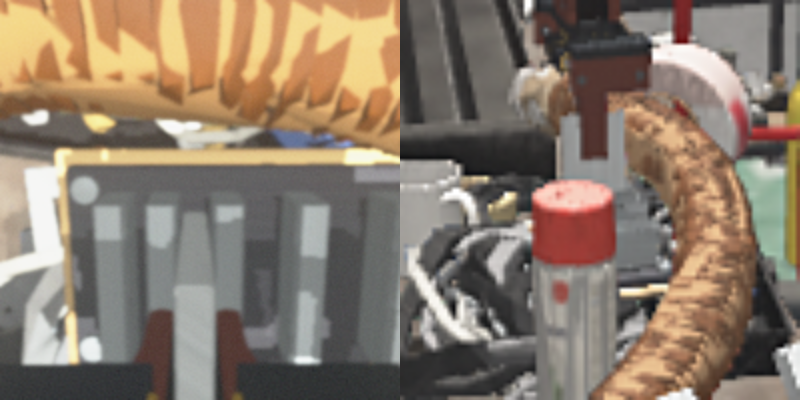

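The plate is in slot 2, between the second and third teeth, and 39 mm deep. Now I'll seat it on the floor, let go and check.

Run:
```python
from h import *
g=np.load("g3.npy");R=D(g[2]);zc=np.load("c.npy")[0]
p=manip.get_position();d,F=lower(p,R,.006,step=.001,thr=5,v=.03);q=manip.get_position()
print("depth",zc-q[2],F.round(1),manip.get_clock())
manip.command_gripper(.3,squeeze=10);manip.wait(.2)
manip.movel(q+[0,0,.10],R,velocity=.12)
manip.goto(q+[-.05,0,.22],R)
w=cam("wrist");dd=cam("side");s=cam("scene");print(manip.get_clock())
print("foot",lm("plate_a_foot","wrist"),lm("plate_a_mid","wrist"),lm("plate_a_mid","side"))
# predicted plate top corners if seated centred in slot2
for x in (-.028,.028):
    P=gpts(np.array([[x,.0245,.195]]),g);print(x,proj(w,P)[0].round(1),proj(dd,P)[0].round(1))
P=gpts(np.array([[-.035,.0245,.125],[.035,.0245,.125]]),g);print(proj(w,P).round(1))
cv2.imwrite("pics/v10.png",np.hstack([cv2.resize(w["img"][50:200,180:330],(400,400)),cv2.resize(dd["img"][130:290,200:360],(400,400))]))
```

```text
depth 0.03983843877477811 [-5.1 -1.8 18.5] 24.175
26.5833
foot [] [(array([116.2, 164.9]), 0.4)] [(array([250.5, 171.9]), 0.75), (array([253.1, 176.5]), 0.65)]
-0.028 [258.4 153.8] [241.  159.4]
0.028 [258.5 106.8] [256.8 157.9]
[[258.1 152.7]
 [258.2 103.7]]
```

View pics/v10.png

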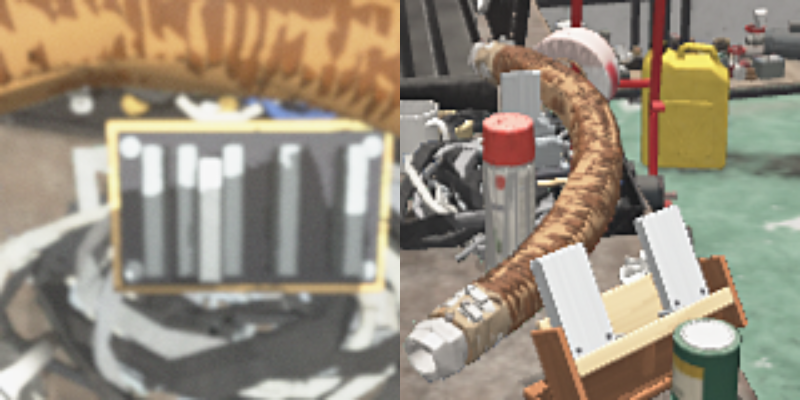

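```bash
python3 -c "
from rig import manip
print(manip.close_job())"
```

```text
the job is handed in; nothing more can be done
None
```

The middle plate is 10 mm thick: slot 1 (7 mm) refused it and slot 2 (13 mm) took it. I left it standing in slot 2, on the floor and centred to about 2 mm, let go, and handed the job in at about 27 s; the other two plates are still in the rest.

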